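Clear the gluing jig and hold the tile plaque against its fence

ROBOT

A 6-joint arm with a two-finger parallel gripper is mounted at the origin on the work surface. World frame = base frame: x ahead of the robot, y to its left, z up, the work surface at z = 0. Lengths are in m, angles in rad, forces in N, time in s.
With the tool pointing down it reaches from about 0.325 to 0.775 m from the base axis. Payload 5.5 kg.
Tool frame: the origin (TCP) lies at the very end of the fingers, on their centre line; the grasp point (between the pads) lies 19 mm behind it (robot.tcp_to_grasp is the distance from the TCP to the grasp point, in m); z points along the fingers, y is the line along which they close (so a half turn about z gives the same grasp; the last joint's range is limited). The gripper opens to 88 mm and grips with 3 to 60 N. Pads are 20 mm wide; open, the fingers measure 115 mm over their backs; the gripper's body (75 mm by 178 mm) begins 61 mm behind the grasp point.
Start: joints at [-1.249, 0.091, 1.231, -0, 1.82, -0.057], TCP at [0.222, -0.557, 0.223] pointing down, gripper open.
Joint ranges: [-2.87, 2.87], [-0.86, 2.18], [0.17, 2.46], [-1.51, 4.65], [0.06, 2.69], [-2.65, 2.65]. Speed limits (rad/s): [2.57, 2.57, 3.01, 3.14, 3.14, 3.14].

INTERFACE

Orientations are given as [roll, pitch, yaw] about the fixed x, y, z axes, in that order (R = Rz(yaw) Ry(pitch) Rx(roll)).
In Python, from bench import monitor, imaging, order, robot gives the robot as it stands.
- The arm moves only by the tool apply_moves, never from a script. Its argument "motion" is a list that holds one entry, the list of rows, each a list of 7 numbers: the closure, from -1 (fully open) to 1 (shut), then the shift along the tool's x, y, z in units of 2.5 cm (1.0 is 2.5 cm), then the turn, a rotation vector about the tool's x, y, z in units of 0.08 rad (1.0 is 0.08 rad). In form: [[[jaw, x, y, z, rx, ry, rz], ...]]. A call has 1 to 12 rows; each row shifts and turns the commanded pose from where the row before left it, along the tool's axes as they then stand; what a row does not reach is not made up. A row lasts 1/10 s, in which the tool goes at most 50 mm and 8.59 degrees, less where a joint would pass 70% of its speed; a pose out of reach is approached as far as the arm can. A call with a number of a shift or a turn outside -1 to 1 is refused whole. A call with a gripper value outside its range is refused whole. The fingers move at their own pace and stop on an object; "force" is the grip in N (left out, the last holds). Time passes only in rows, so rows that do not move let the fingers close. It gives the time, the measured TCP pose, the force, the opening and the grip force at its end, in the units of the state.
- monitor.get_state(): the state, without advancing time (a new reading comes with each control period).
- imaging.grab_frame(name): name is "side" or "top"; returns (picture, depth): 480x640x3 uint8, blue, green, red; 480x640 float32, m along the optical axis (not along the pixel's ray), 0 where there is no reading.
- imaging.camera_params(name): a dict with "K" (3x3 intrinsics, pixels), "R" (3x3) and "t" (3): a world point X has camera coordinates R X + t. Camera axes: x right, y down, z forward; pixel columns grow to the right and rows downward; lengths in m; the calibration is good to about 2 mm. A picture is of the moment at which its call begins. camera_params takes no time and is no camera call.
- order.job_done(): hands the job in; it is judged then, once.
The state is a dict: "clock": time; "joints": joint angles; "dq": joint speeds; "tau": joint torques, N m; "eef_pos": TCP position; "eef_rot": TCP orientation; "contact_force": force on the tool from outside, world axes, zero at the start; "ft_torque": the same for the moment, N m; "width": opening from 0.0 (shut) to 1.0 (fully open); "gripper_force": force on a finger pad.
Only numpy, scipy, OpenCV 4.12 (cv2) and the standard library are available. Lean on these libraries where they do the work, as an engineer would, in place of code of your own. Each camera call takes 0.05 s, during which the arm holds its last target. There are 200 camera calls.

TASK

Pick up the wooden scraper block and sweep all four chips of dry clay off the jig's board with it (not with the fingers), then use the same block to gently push the tile plaque flush against the sprung fence and keep pressing it on the fence with a steady 10 newtons or so, so that I can screw it on. Press only through the block, and finish while still holding the block and pressing: do not let go or back off. Leave the glass jar, the glaze tub and the palette knife alone.

Things in the scene. Friction and masses are not known exactly. Their poses are not given: they have to be found in the camera images.
- jig: Plywood board fixed on the table, 300 (x) x 260 (y) x 12 mm high (upper face 12 mm above the table); origin at the centre of its underside, z up. Its +x points away from the robot to the fence, turned up to 15 degrees. A steel bracket 34 mm high stands on it behind the fence, x = 130 to 146 mm. A chip is off when its centre is beyond the board's edge.
- fence: Aluminium bar across the board, 240 (y) x 20 mm (x), top 43 mm above the table. Origin: middle of the lower edge of its pressing face (towards the robot), 13 mm above the table, axes as the board's. At rest at x = 75 mm in the board's frame. It slides back along the board's +x on springs, 1 mm per newton from rest (10 mm at 10 N), up to 30 mm.
- plaque: Loose tile plaque on the board, robot's side of the fence, 100 to 110 mm of free board between: dark wooden backing 70 (x) x 110 (y) x 20 mm high, white ceramic tile 6 mm high on top (26 mm in all), 0.15 to 0.28 kg, rubs on the board with 1 to 4 N; origin at the centre of its underside. Its +x face goes against the fence; push on its -x face.
- scraper: Wooden scraper block standing on the table left or right of the jig: head 30 (x, thickness) x 84 (y, width) x 28 mm high with a steel edge strip; above it a handle 20 (x) x 56 (y) mm reaching up to 66 mm; origin at the centre of its underside; 0.18 kg. Grip the handle across its 20 mm, fingers above the head.
- chip0: Loose chip of dry grey clay, about 26 x 20 x 12 mm, 14 g, lying flat on the board in the strip between plaque and fence; origin at the centre of its underside.
- chip1: Loose chip of dry grey clay, about 26 x 20 x 12 mm, 14 g, lying flat on the board in the strip between plaque and fence; origin at the centre of its underside.
- chip2: Loose chip of dry grey clay, about 26 x 20 x 12 mm, 14 g, lying flat on the board in the strip between plaque and fence; origin at the centre of its underside.
- chip3: Loose chip of dry grey clay, about 26 x 20 x 12 mm, 14 g, lying flat on the board in the strip between plaque and fence; origin at the centre of its underside.
- jar: Green glass jar, 68 mm across, 85 mm high, on the table on the other side of the jig from the scraper; origin at the centre of its underside. A bystander.
- tub: White round glaze tub with lid, 84 mm across, 55 mm high, to the left of the fence end of the jig; origin at the centre of its underside. A bystander.
- knife: Palette knife 200 mm long lying along x on the table, to the right of the fence end of the jig; origin at its middle. A bystander.
There are look-alikes about, which are no part of the job. Leave any orange or red look-alike of the scraper alone.

How it is judged:
By the outcome, as a careful person would: the job done as asked, in the order asked, and still so for the second after the job is handed in, while the arm keeps its last pose, push and grip.
It also fails if it takes over 61 s, if anything falls off the work surface, if the arm or the gripper's body presses on something with over 40 N, if the wrist force passes 120 N, or if a joint passes its speed limit or range.

## Working session

There is one attempt and no reset: what is moved stays moved. The work goes in short steps, Python scripts to look and compute and a tool call to move; the robot and the scene stay as the last step left them, time stands still between calls to the robot, and variables do not carry over. Pictures are saved under pics/ and viewed, at most 10 in all, crops included, and the job is handed in when it is done.

Besides the shell and the picture viewer there is one more tool, called after ">>>" by a JSON object that holds its "method" and its "body". apply_moves: Moves the arm, as the interface text tells. Its arguments: {"type":"object","properties":{"motion":{"type":"array"},"force":{"type":"number"}},"required":["motion"]}

```bash
mkdir -p pics; ls; cat > h.py <<'E'
import numpy as np, cv2
from bench import monitor, imaging, order, robot
def grab(n,save=None):
    im,d=imaging.grab_frame(n); 
    if save: cv2.imwrite('pics/'+save,im)
    return im,d
def ray(n,uv,z):
    p=imaging.camera_params(n);K,R,t=[np.array(p[k],float) for k in('K','R','t')]
    uv=np.atleast_2d(np.array(uv,float));d=(np.linalg.inv(K)@np.c_[uv,np.ones(len(uv))].T).T@R
    c=-R.T@t
    return c+d*((z-c[2])/d[:,2])[:,None]
def cloud(n,d):
    p=imaging.camera_params(n);K,R,t=[np.array(p[k],float) for k in('K','R','t')]
    v,u=np.indices(d.shape);P=np.stack([(u-K[0,2])/K[0,0]*d,(v-K[1,2])/K[1,1]*d,d],-1)
    return (P-t)@R
def proj(n,X):
    p=imaging.camera_params(n);K,R,t=[np.array(p[k],float) for k in('K','R','t')]
    q=(np.atleast_2d(X)@R.T+t)@K.T
    return q[:,:2]/q[:,2:]
E
python3 - <<'E'
from h import *
for n in('top','side'):
    im,d=grab(n,n+'0.png'); np.save(n+'0.npy',d); np.save(n+'i0.npy',im)
    p=imaging.camera_params(n); print(n,np.round(p['K'],1).tolist(),np.round(-np.array(p['R']).T@p['t'],3), (d==0).mean())
print(monitor.get_state(), robot)
E
```

```text
pics
top [[456.8, 0.0, 317.8], [0.0, 456.8, 240.0], [0.0, 0.0, 1.0]] [ 0.325 -0.03   1.096] 0.004026692708333333
side [[546.3, 0.0, 304.8], [0.0, 546.3, 243.0], [0.0, 0.0, 1.0]] [0.249 0.67  0.884] 0.00400390625
{'clock': 0.1, 'joints': array([-1.24871468e+00,  9.18087572e-02,  1.23176439e+00, -2.25546169e-05,
        1.81980197e+00, -5.66963298e-02]), 'dq': array([ 0.00154075, -0.00073438, -0.00191288,  0.0003852 , -0.00026426,
        0.00123315]), 'tau': array([ 2.71721612e-03, -4.47858918e+01, -4.07568276e+01,  7.01501942e-02,
        2.84106005e-02, -1.06164457e-04]), 'eef_pos': array([ 0.22177989, -0.55721947,  0.22160548]), 'eef_rot': array([-3.13981182e+00, -7.91709648e-05,  3.78772369e-01]), 'contact_force': array([ 0.46217266, -0.18341892,  0.53083113]), 'ft_torque': array([-0.00061152,  0.0306073 ,  0.02531155]), 'gripper_force': 0.0, 'width': 0.9985159017812343} <Robot object at 0x7f39b9e441a0>
```

View pics/top0.png

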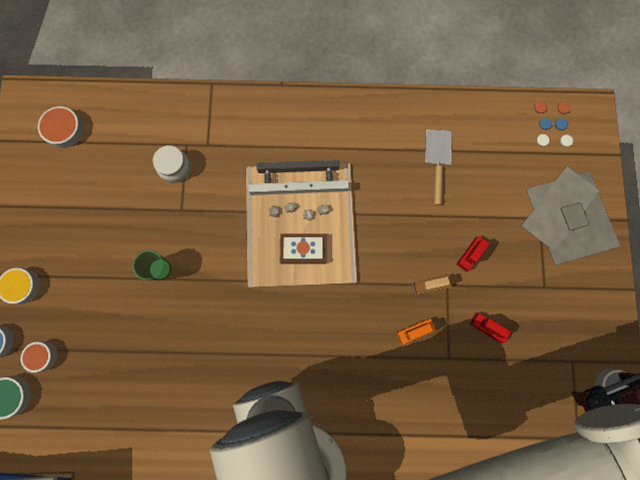

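View pics/side0.png

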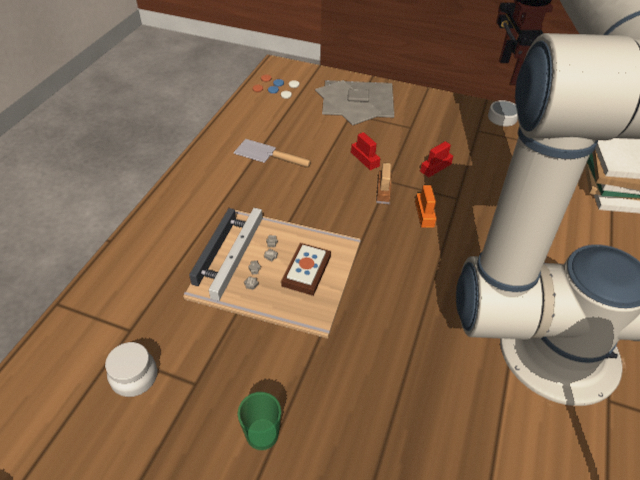

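The top view shows the board at about (301,225), with chips at (275–325, 207–215) and the plaque at (303,249). The natural-wood scraper stands to the right at (434,285), with orange and red look-alikes below and to its right. The jar is at (152,265), the tub at (170,163) and the knife at (438,165). The side view agrees: scraper at (384,184), fence at (237,252).

```bash
cat > m.py <<'E'
from h import *
def rect(P):
    (c,s,a)=cv2.minAreaRect((np.asarray(P)[:,:2]*1000).astype(np.float32)); return np.round(c,1),np.round(s,1),round(a,1)
def board(P,fx=None):
    pass
if __name__=='__main__':
    im,d=np.load('topi0.npy'),np.load('top0.npy'); P=cloud('top',d); Z=P[...,2]
    def reg(u0,u1,v0,v1,lo,hi):
        m=np.zeros(d.shape,bool); m[v0:v1,u0:u1]=1; m&=(Z>lo)&(Z<hi)&(d>0)
        return m
    print('table z',np.median(Z[300:320,200:300]),'board z',np.median(Z[260:280,255:275]))
    m=reg(235,370,155,295,.006,.018); print('board',rect(P[m]))
    m=reg(235,370,155,295,.038,.048);print('fence top',rect(P[m]),np.median(Z[m]))
    m=reg(270,340,225,275,.020,.032);print('plaque',rect(P[m]),np.median(Z[m]))
    m=reg(405,462,268,298,.055,.075);print('handle',rect(P[m]),np.median(Z[m]))
    m=reg(405,462,268,298,.015,.075);print('scraper all',rect(P[m]))
    g=reg(262,340,198,224,.0175,.036).astype(np.uint8)
    n,l,s,c=cv2.connectedComponentsWithStats(g)
    for i in range(1,n):
        if s[i,4]>8: print('chip',s[i],rect(P[l==i]),np.median(Z[l==i]))
    # color: board corners, tile
    hsv=cv2.cvtColor(im,cv2.COLOR_BGR2HSV)
    w=((hsv[...,1]<60)&(hsv[...,2]>170)).astype(np.uint8); w[:, :270]=0;w[:,340:]=0;w[:225]=0;w[275:]=0
    v,u=np.nonzero(w); print('tile colour',rect(ray('top',np.c_[u,v],.026)))
    w=((hsv[...,1]<70)&(hsv[...,2]>120)).astype(np.uint8); w[:, :240]=0;w[:,362:]=0;w[:174]=0;w[200:]=0
    v,u=np.nonzero(w); print('fence colour',rect(ray('top',np.c_[u,v],.043)))
    c=cv2.resize(im[150:300,235:475],None,fx=3.3,fy=3.3,interpolation=cv2.INTER_CUBIC); cv2.imwrite('pics/crop0.png',c)
E
python3 m.py
```

```text
table z -0.00030626213886770874 board z 0.011778923207431138
board (array([572. ,   2.1]), array([305. , 331.8]), 3.6)
fence top (array([597.6,  17. ]), array([237.4, 238.6]), 2.4) 0.04257666413407818
plaque (array([504.5,   3.8]), array([ 70.2, 107.1]), 1.2) 0.03036324124724839
handle (array([ 425.7, -303.4]), array([20. , 57.4]), 13.6) 0.06476232965730966
scraper all (array([ 425.6, -302.9]), array([29.9, 84.1]), 13.6)
chip [284 202  12  10  85] (array([605.4,  37.8]), array([21.2, 26.8]), 41.5) 0.024252001189324964
chip [269 205  10  12  87] (array([594.9,  76.2]), array([24.1, 24.2]), 69.1) 0.02357364135273678
chip [317 204  12  10  87] (array([603.3, -42.1]), array([23.7, 26.7]), 3.7) 0.022924169484152636
chip [303 209  11  11  86] (array([588.4,  -6.3]), array([21.6, 25. ]), 77.1) 0.022039643188665605
tile colour (array([505.1,   3.9]), array([50.6, 88.2]), 1.2)
fence colour (array([650.3,  17.2]), array([ 62.4, 242.7]), 1.3)
```

View pics/crop0.png

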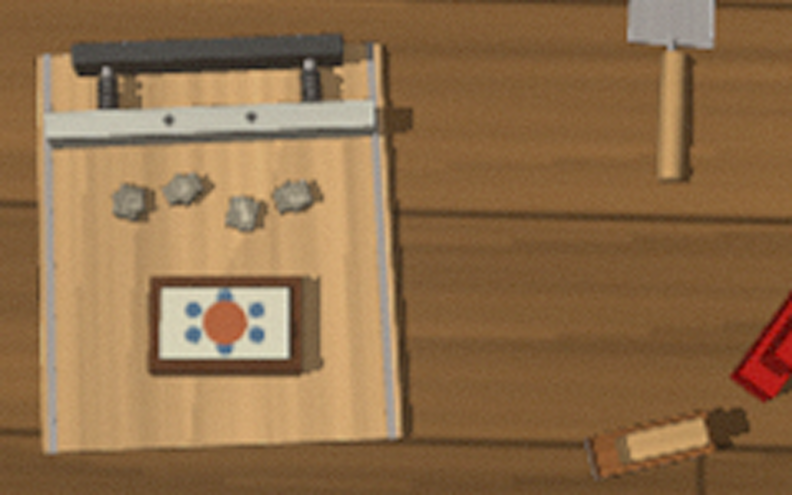

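The crop shows the four chips in a row midway between plaque and fence. The natural-wood scraper is at lower right, with nothing within a finger's reach of its handle.

```bash
python3 - <<'E'
from m import *
d=np.load('top0.npy'); P=cloud('top',d); Z=P[...,2]
def reg(u0,u1,v0,v1,lo,hi):
    m=np.zeros(d.shape,bool); m[v0:v1,u0:u1]=1; return m&(Z>lo)&(Z<hi)&(d>0)
m=reg(235,370,176,200,.039,.047); f=rect(P[m]); print('fence',f)
m=reg(270,340,225,275,.033,.042); print('tile',rect(P[m]),np.median(Z[m]))
m=reg(240,362,205,290,.008,.016); Q=P[m]; print('board part',rect(Q))
# side edges of board per row
L=[];R=[]
for v in range(205,284,3):
    us=np.nonzero(reg(240,362,v,v+1,.008,.016)[v])[0]; L.append(P[v,us[0],:2]); R.append(P[v,us[-1],:2])
for e in(L,R):
    e=np.array(e); k=np.polyfit(e[:,0],e[:,1],1); print('edge yaw deg',np.degrees(np.arctan(k[0])),'y at .5,.6',np.polyval(k,[.5,.6]))
B=[P[np.nonzero(reg(u,u+1,260,300,.008,.016)[:,u])[0][-1],u,:2] for u in range(252,352,3)]
B=np.array(B);k=np.polyfit(B[:,1],B[:,0],1);print('front edge',np.degrees(-np.arctan(k[0])),np.polyval(k,0))
E
```

```text
fence (array([661.2,  19.7]), array([ 37.9, 238.7]), 3.5)
tile (array([503.9,   3.6]), array([ 69.5, 106.6]), 1.3) 0.037282253610480785
board part (array([518.1,  17.4]), array([199.3, 275.2]), 3.6)
edge yaw deg 3.32992816198724 y at .5,.6 [0.13762483 0.14344321]
edge yaw deg -0.016412771884405403 y at .5,.6 [-0.11641047 -0.11643912]
front edge 3.5118633828346133 0.42067437514817946
```

>>> {"method": "apply_moves", "body": {"motion": [[[-0.1,0.94,-0.54,0,0,0,0],[-0.1,0.94,-0.54,0,0,0,0],[-0.1,0.94,-0.54,0,0,0,0],[-0.1,0.94,-0.54,0,0,0,0],[-0.1,0.94,-0.54,0,0,0,0],[-0.1,0.94,-0.54,0,0,0,0],[-0.1,0.94,-0.54,0,0,0,0],[-0.1,0.94,-0.54,0,0,0,0],[-0.1,0.94,-0.54,0,0,0,0],[-0.1,0.94,-0.54,0,0,0,0],[-0.1,0.94,-0.54,0,0,0,0],[-0.1,0.94,-0.54,0,0,0,0]]], "force": 40}}

```text
clock: 1.3
eef_pos: [0.4244, -0.3016, 0.2222]
eef_rot: [-3.141, 0.0, 0.379]
contact_force: [-0.3, 0.4, 0.3]
width: 0.551
gripper_force: 0.0
```

>>> {"method": "apply_moves", "body": {"motion": [[[-0.1,0,0,0.4,0,0,-1],[-0.1,0,0,0.4,0,0,-1],[-0.1,0,0,0.4,0,0,-1],[-0.1,0,0,0.4,0,0,-1],[-0.1,0,0,0.4,0,0,-1],[-0.1,0,0,0.4,0,0,-1],[-0.1,0,0,0.4,0,0,-1],[-0.1,0,0,0.4,0,0,-1],[-0.1,0,0,0.4,0,0,-1],[-0.1,0,0,0.4,0,0,-1],[-0.1,0,0,0.4,0,0,-1],[-0.1,0,0,0.4,0,0,-1]]]}}

```text
clock: 2.5
eef_pos: [0.4237, -0.3025, 0.1017]
eef_rot: [-3.141, -0.0, 1.342]
contact_force: [-0.0, -0.3, -0.4]
width: 0.552
gripper_force: 0.0
```

>>> {"method": "apply_moves", "body": {"motion": [[[-0.1,0,0,0,0,0,-1],[-0.1,0,0,0,0,0,-1],[-0.1,0,0,0,0,0,-1],[-0.1,0,0,0,0,0,-1],[-0.1,0,0,0,0,0,-1],[-0.1,0,0,0,0,0,-0.86],[-0.1,0,0,0,0,0,0],[-0.1,0,0,0,0,0,0]]]}}

```text
clock: 3.3
eef_pos: [0.4238, -0.3026, 0.1023]
eef_rot: [-3.141, -0.0, 1.806]
contact_force: [-0.0, -0.8, -0.0]
width: 0.548
gripper_force: 0.0
```

>>> {"method": "apply_moves", "body": {"motion": [[[-0.1,0,0.08,0.5,0,0,0],[-0.1,0,0,0.5,0,0,0],[-0.1,0,0,0.5,0,0,0],[-0.1,0,0,0.5,0,0,0],[-0.1,0,0,0.4,0,0,0],[-0.1,0,0,0.34,0,0,0],[-0.1,0,0,0,0,0,0],[1,0,0,0,0,0,0],[1,0,0,0,0,0,0],[1,0,0,0,0,0,0],[1,0,0,0,0,0,0],[1,0,0,0,0,0,0]]], "force": 45}}

```text
clock: 4.5
eef_pos: [0.4261, -0.3025, 0.0347]
eef_rot: [3.141, 0.001, 1.808]
contact_force: [-0.7, 0.2, 2.7]
width: 0.225
gripper_force: 45.0
```

>>> {"method": "apply_moves", "body": {"motion": [[[1,0,0,-0.5,0,0,0],[1,0,0,-0.82,0,0,0],[1,0,0,-0.82,0,0,0],[1,0,0,-0.82,0,0,0],[1,0,0,-0.82,0,0,0],[1,0,0,-0.82,0,0,0],[1,0.84,0.57,0,0,0,0],[1,0.84,0.57,0,0,0,0],[1,0.84,0.57,0,0,0,0],[1,0.84,0.57,0,0,0,0],[1,0.84,0.57,0,0,0,0],[1,0.84,0.57,0,0,0,0]]]}}

```text
clock: 5.7
eef_pos: [0.4797, -0.1585, 0.1497]
eef_rot: [3.141, -0.0, 1.808]
contact_force: [0.6, -1.3, -1.4]
width: 0.227
gripper_force: 45.0
```

>>> {"method": "apply_moves", "body": {"motion": [[[1,0.84,0.57,0,0,0,0],[1,0.84,0.57,0,0,0,0],[1,0.84,0.57,0,0,0,0],[1,0.84,0.57,0,0,0,0],[1,0.84,0.57,0,0,0,0],[1,0.84,0.57,0,0,0,0],[1,0.84,0.57,0,0,0,0],[1,0.84,0.57,0,0,0,0],[1,0.84,0.57,0,0,0,0],[1,0.84,0.57,0,0,0,0],[1,0.84,0.57,0,0,0,0],[1,0.84,0.57,0,0,0,0]]]}}

```text
clock: 6.9
eef_pos: [0.5868, 0.1266, 0.1496]
eef_rot: [-3.142, -0.0, 1.808]
contact_force: [-0.1, -0.2, -2.5]
width: 0.223
gripper_force: 45.0
```

>>> {"method": "apply_moves", "body": {"motion": [[[1,0,0,0,0,0,-1],[1,0,0,0,0,0,-1],[1,0,0,0,0,0,-1],[1,0,0,0,0,0,-1],[1,0,0,0,0,0,-1],[1,0,0,0,0,0,-1],[1,0,0,0,0,0,-1],[1,0,0,0,0,0,-1],[1,0,0,0,0,0,-1],[1,0,0,0,0,0,-1],[1,0,0,0,0,0,-1],[1,0,0,0,0,0,-1]]]}}

```text
clock: 8.1
eef_pos: [0.5865, 0.1255, 0.1496]
eef_rot: [3.142, -0.0, 2.771]
contact_force: [0.1, 0.2, -2.2]
width: 0.225
gripper_force: 45.0
```

>>> {"method": "apply_moves", "body": {"motion": [[[1,0,0,0,0,0,-1],[1,0,0,0,0,0,-1],[1,0,0,0,0,0,-1],[1,0,0,0,0,0,-1],[1,0,0,0,0,0,-1],[1,0,0,0,0,0,-0.4],[1,0,0,0,0,0,0]]]}}

```text
clock: 8.8
eef_pos: [0.5865, 0.1255, 0.1495]
eef_rot: [3.141, -0.0, -3.083]
contact_force: [-0.7, 0.2, -1.6]
width: 0.221
gripper_force: 45.0
```

```bash
python3 - <<'E'
from h import *
im,d=grab('top'); im2,d2=grab('side')
cv2.imwrite('pics/mix1.png',np.hstack([cv2.resize(im[130:300,130:370],(400,283)),cv2.resize(im2[180:400,150:450],(400,283))]))
s=monitor.get_state(); print(s['eef_pos'],s['eef_rot'],s['joints'],s['contact_force'],s['width'])
E
```

```text
[0.58656312 0.12547947 0.14940958] [ 3.14147688e+00  2.16733840e-05 -3.08447968e+00] [ 1.53968026e-01  8.81065836e-02  1.36314421e+00  1.13948804e-04
  1.69030909e+00 -1.47392769e+00] [ 0.00652348  0.12225132 -1.84073685] 0.22277656243173033
```

View pics/mix1.png

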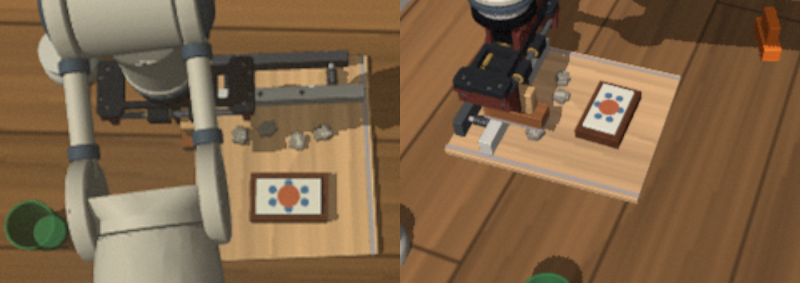

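The picture shows the block hanging above the board's left edge, clear of the chips at (240,135)–(322,132) in the left panel. Next I lower it and sweep right.

>>> {"method": "apply_moves", "body": {"motion": [[[1,0,0,0.6,0,0,0],[1,0,0,0.8,0,0,0],[1,0,0,0.8,0,0,0],[1,0,0,0.8,0,0,0],[1,0,0,0.5,0,0,0],[1,0,0,0.3,0,0,0],[1,0,0,0.15,0,0,0],[1,0,0,0.1,0,0,0],[1,0,0,0,0,0,0]]]}}

```text
clock: 9.8
eef_pos: [0.5869, 0.1255, 0.0484]
eef_rot: [3.142, 0.001, -3.084]
contact_force: [-0.4, 0.5, -2.3]
width: 0.222
gripper_force: 45.0
```

>>> {"method": "apply_moves", "body": {"motion": [[[1,0,-0.4,0.01,0,0,0],[1,0,-0.4,0,0,0,0],[1,0,-0.4,0,0,0,0],[1,0,-0.4,0,0,0,0],[1,0,-0.4,0,0,0,0],[1,0,-0.4,0,0,0,0],[1,0,-0.4,0,0,0,0],[1,0,-0.4,0,0,0,0],[1,0,-0.4,0,0,0,0],[1,0,-0.4,0,0,0,0],[1,0,-0.4,0,0,0,0],[1,0,-0.4,0,0,0,0]]]}}

```text
clock: 11.0
eef_pos: [0.5936, 0.0048, 0.0476]
eef_rot: [3.142, -0.0, -3.084]
contact_force: [-0.5, 0.7, -0.7]
width: 0.222
gripper_force: 45.0
```

```bash
python3 - <<'E'
from h import *
im,d=grab('top'); im2,d2=grab('side')
cv2.imwrite('pics/mix2.png',np.hstack([cv2.resize(im[130:300,190:430],(400,283)),cv2.resize(im2[150:370,150:450],(400,283))]))
s=monitor.get_state(); print(s['eef_pos'],s['contact_force'])
E
```

```text
[0.59362384 0.00413919 0.0476301 ] [-1.2355884  -0.19545226 -2.242771  ]
```

View pics/mix2.png

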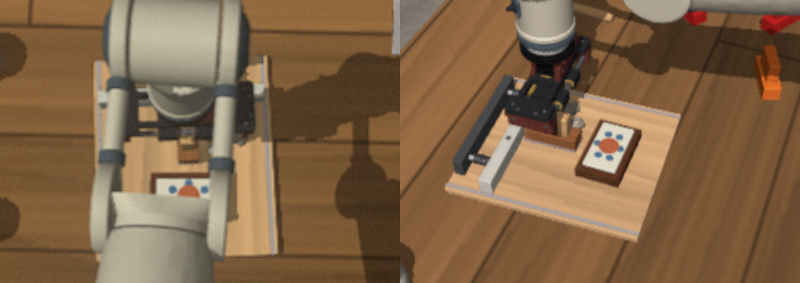

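The block is mid-strip with the chips ahead of it, and the left half of the strip is clear.

>>> {"method": "apply_moves", "body": {"motion": [[[1,0,-0.4,0,0,0,0],[1,0,-0.4,0,0,0,0],[1,0,-0.4,0,0,0,0],[1,0,-0.4,0,0,0,0],[1,0,-0.4,0,0,0,0],[1,0,-0.4,0,0,0,0],[1,0,-0.4,0,0,0,0],[1,0,-0.4,0,0,0,0],[1,0,-0.4,0,0,0,0],[1,0,-0.4,0,0,0,0],[1,0,-0.4,0,0,0,0],[1,0,-0.4,0,0,0,0]]]}}

```text
clock: 12.3
eef_pos: [0.6006, -0.115, 0.0476]
eef_rot: [-3.142, 0.0, -3.084]
contact_force: [0.5, -0.8, -1.3]
width: 0.227
gripper_force: 45.0
```

>>> {"method": "apply_moves", "body": {"motion": [[[1,0,-0.4,0,0,0,0],[1,0,-0.4,0,0,0,0],[1,0,0,0,0,0,0]]]}}

```text
clock: 12.6
eef_pos: [0.6017, -0.1356, 0.0476]
eef_rot: [-3.141, -0.0, -3.085]
contact_force: [-0.7, 0.2, -1.6]
width: 0.229
gripper_force: 45.0
```

```bash
python3 - <<'E'
from h import *
im,d=grab('top'); im2,d2=grab('side')
cv2.imwrite('pics/mix3.png',np.hstack([cv2.resize(im[130:300,210:450],(400,283)),cv2.resize(im2[150:370,180:480],(400,283))]))
s=monitor.get_state(); print(s['eef_pos'],s['contact_force'])
E
```

```text
[ 0.60162681 -0.13430363  0.04755231] [-0.79027642  0.49420405 -1.81779933]
```

View pics/mix3.png

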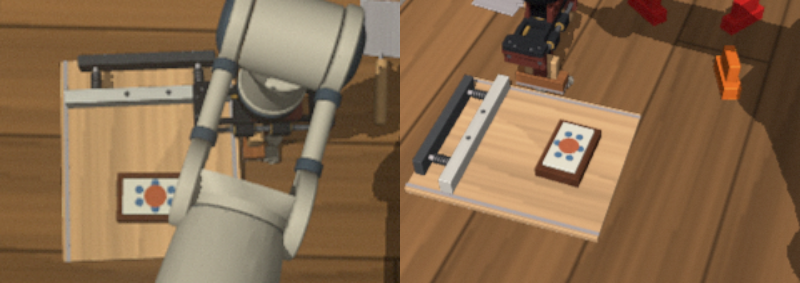

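The board looks clear of chips in both views, with one loose chip beyond the right edge at (270,150) in the left panel. I'll lift, turn and go behind the plaque.

>>> {"method": "apply_moves", "body": {"motion": [[[1,0,0,-0.5,0,0,0],[1,0,0,-0.8,0,0,0],[1,0,0,-0.9,0,0,0],[1,0,0,-0.9,0,0,0],[1,0,0,-0.9,0,0,0],[1,0,0,0,0,0,1],[1,0,0,0,0,0,1],[1,0,0,0,0,0,1],[1,0,0,0,0,0,1],[1,0,0,0,0,0,1],[1,0,0,0,0,0,1],[1,0,0,0,0,0,1]]]}}

```text
clock: 13.9
eef_pos: [0.6019, -0.1336, 0.1489]
eef_rot: [3.141, 0.001, 2.637]
contact_force: [-0.1, -0.0, -1.5]
width: 0.229
gripper_force: 45.0
```

>>> {"method": "apply_moves", "body": {"motion": [[[1,0,0,0,0,0,1],[1,0,0,0,0,0,1],[1,0,0,0,0,0,1],[1,0,0,0,0,0,1],[1,0,0,0,0,0,1],[1,0,0,0,0,0,1],[1,0,0,0,0,0,1],[1,0,0,0,0,0,1],[1,0,0,0,0,0,1],[1,0,0,0,0,0,1],[1,0,0,0,0,0,1],[1,0,0,0,0,0,1]]]}}

```text
clock: 15.1
eef_pos: [0.6019, -0.1336, 0.1489]
eef_rot: [3.14, 0.0, 1.677]
contact_force: [1.1, 0.3, -2.2]
width: 0.228
gripper_force: 45.0
```

>>> {"method": "apply_moves", "body": {"motion": [[[1,0,0,0,0,0,0.6],[1,0.57,-0.62,0,0,0,0],[1,0.57,-0.62,0,0,0,0],[1,0.57,-0.62,0,0,0,0],[1,0.57,-0.62,0,0,0,0],[1,0.57,-0.62,0,0,0,0],[1,0.57,-0.62,0,0,0,0],[1,0.57,-0.62,0,0,0,0],[1,0.57,-0.62,0,0,0,0],[1,0.57,-0.62,0,0,0,0],[1,0.57,-0.62,0,0,0,0],[1,0,0,0,0,0,0]]]}}

```text
clock: 16.3
eef_pos: [0.4374, 0.0002, 0.1492]
eef_rot: [3.139, -0.0, 1.634]
contact_force: [0.2, 0.0, -1.5]
width: 0.226
gripper_force: 45.0
```

```bash
python3 - <<'E'
from m import *
im,d=grab('top'); im2,d2=grab('side')
cv2.imwrite('pics/mix4.png',np.hstack([cv2.resize(im[130:300,210:450],(400,283)),cv2.resize(im2[150:370,180:480],(400,283))]))
s=monitor.get_state(); print(s['eef_pos'],s['eef_rot'],s['contact_force'],s['joints'])
for n,dd in(('top',d),('side',d2)):
    P=cloud(n,dd);x,y,z=P[...,0],P[...,1],P[...,2]
    u=x*.9982+y*.0593;v=-x*.0593+y*.9982
    F=(dd>0)&(abs(v+.021)<.11)&(u>.62)&(u<.69)&(z>.039)&(z<.047)
    print(n,'fence',rect(np.stack([u,v],-1)[F]),np.percentile(u[F],[3,50,97]))
    F=(dd>0)&(abs(v+.026)<.065)&(u>.46)&(u<.56)&(z>.033)&(z<.043)
    print(n,'plaque top',rect(np.stack([u,v],-1)[F]))
    F=(dd>0)&(abs(v+.021)<.12)&(u>.555)&(u<.64)&(z>.016)&(z<.035); print('chip pts on strip',F.sum())
E
```

```text
[ 0.43867513 -0.00112661  0.14878235] [3.13923960e+00 5.99345314e-04 1.63278455e+00] [-0.09656236 -0.90517288 -0.93451994] [-7.99438135e-02 -3.57153770e-01  1.77055934e+00 -2.63622522e-04
  1.72577290e+00 -1.41973745e-01]
top fence (array([665. , -21.7]), array([218.4,  45.6]), 89.9) [0.64362341 0.65333746 0.66341513]
top plaque top (array([501.1, -76.1]), array([ 2. , 59.8]), 80.6)
chip pts on strip 26
side fence (array([665.1, -20.9]), array([ 47.9, 219.9]), 0.2) [0.6422211  0.65171219 0.66277344]
side plaque top (array([501.8, -27.1]), array([109.6,  68.9]), 87.9)
chip pts on strip 33
```

View pics/mix4.png

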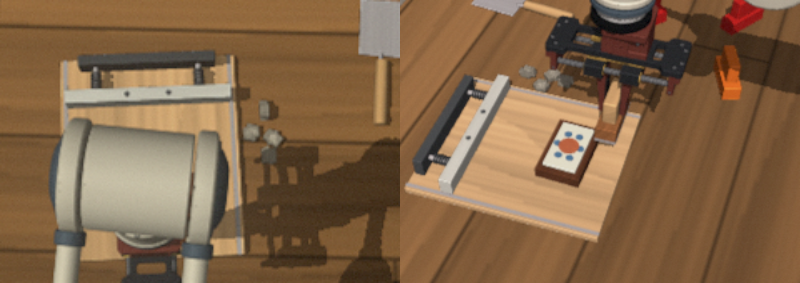

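All four chips lie on the table right of the board, at (252–273, 108–155) in the left panel. The strip is clear and the block is behind the plaque, with 14 mm to spare. Now I lower it.

>>> {"method": "apply_moves", "body": {"motion": [[[1,0,0,0.6,0,0,0],[1,0,0,0.8,0,0,0],[1,0,0,0.8,0,0,0],[1,0,0,0.8,0,0,0],[1,0,0,0.5,0,0,0],[1,0,0,0.3,0,0,0],[1,0,0,0.15,0,0,0],[1,0,0,0.1,0,0,0.04],[1,0,0,0,0,0,0]]]}}

```text
clock: 17.3
eef_pos: [0.4388, -0.0014, 0.0471]
eef_rot: [3.14, 0.0, 1.628]
contact_force: [-0.6, -0.8, -1.4]
width: 0.232
gripper_force: 45.0
```

```bash
python3 - <<'E'
from h import *
F=[]
for i in range(4):
    grab('side'); s=monitor.get_state(); F.append(s['contact_force'])
print(np.mean(F,0),np.std(F,0),s['eef_pos'],s['eef_rot'])
E
```

```text
[ 0.07412187  0.02778298 -1.62148956] [0.41791366 0.75288262 0.08620172] [ 0.43861059 -0.00133307  0.04692398] [3.14062970e+00 1.00722529e-04 1.62843837e+00]
```

>>> {"method": "apply_moves", "body": {"motion": [[[1,0,0.2,-0.03,0,0,0],[1,0,0.2,0,0,0,0],[1,0,0.2,0,0,0,0],[1,0,0.2,0,0,0,0],[1,0,0.2,0,0,0,0],[1,0,0.2,0,0,0,0],[1,0,0.2,0,0,0,0],[1,0,0.2,0,0,0,0],[1,0,0.2,0,0,0,0],[1,0,0.2,0,0,0,0],[1,0,0.2,0,0,0,0],[1,0,0.2,0,0,0,0]]]}}

```text
clock: 18.7
eef_pos: [0.4986, 0.0022, 0.047]
eef_rot: [-3.141, -0.0, 1.628]
contact_force: [-1.3, -1.0, -2.2]
width: 0.229
gripper_force: 45.0
```

>>> {"method": "apply_moves", "body": {"motion": [[[1,0,0.2,0,0,0,0],[1,0,0.2,0,0,0,0],[1,0,0.2,0,0,0,0],[1,0,0.2,0,0,0,0],[1,0,0.2,0,0,0,0],[1,0,0.2,0,0,0,0],[1,0,0.2,0,0,0,0],[1,0,0.2,0,0,0,0],[1,0,0.2,0,0,0,0],[1,0,0.2,0,0,0,0]]]}}

```text
clock: 19.7
eef_pos: [0.5485, 0.005, 0.0471]
eef_rot: [-3.142, -0.0, 1.628]
contact_force: [-0.8, -0.5, -1.2]
width: 0.226
gripper_force: 45.0
```

```bash
cat > f.py <<'E'
from m import *
F=[]
for i in range(3):
    im2,d2=grab('side'); s=monitor.get_state(); F.append(s['contact_force'])
x,y,_=s['eef_pos']; xh=np.array([.9982,.0593,0]);yh=np.array([-.0593,.9982,0])
print('F',np.mean(F,0)@xh,np.mean(F,0)@yh,np.mean(F,0)[2],'uv',s['eef_pos']@xh,s['eef_pos']@yh,s['eef_pos'][2],s['eef_rot'],s['ft_torque'])
im,d=grab('top')
for n,dd in(('top',d),('side',d2)):
    P=cloud(n,dd);u=P@xh;v=P@yh;z=P[...,2]
    F=(dd>0)&(abs(v+.021)<.11)&(u>.62)&(u<.70)&(z>.039)&(z<.047)
    print(n,'fence',np.percentile(u[F],[3,50,97]))
    F=(dd>0)&(abs(v+.026)<.065)&(u>.56)&(u<.66)&(z>.034)&(z<.0395)
    if F.sum()>50: print(n,'plaque top',F.sum(),rect(np.stack([u,v],-1)[F]))
E
python3 f.py
```

```text
F 0.13020719165492775 0.33718411633991907 -1.4629306813188583 uv 0.5479736118877065 -0.027487624934820282 0.047273040103027644 [ 3.14084972e+00 -6.44782045e-06  1.62846821e+00] [-0.02728142 -0.05729624 -0.02248506]
top fence [0.64354983 0.65134463 0.66264021]
side fence [0.64143588 0.6536978  0.69896888]
side plaque top 718 (array([610.5, -28.1]), array([ 92.2, 121.2]), 5.0)
```

>>> {"method": "apply_moves", "body": {"motion": [[[1,0,0.05,0,0,0,0],[1,0,0.05,0,0,0,0],[1,0,0.05,0,0,0,0],[1,0,0.05,0,0,0,0],[1,0,0.05,0,0,0,0],[1,0,0.05,0,0,0,0],[1,0,0.05,0,0,0,0],[1,0,0.05,0,0,0,0],[1,0,0.05,0,0,0,0],[1,0,0.05,0,0,0,0],[1,0,0.05,0,0,0,0],[1,0,0.05,0,0,0,0]]]}}

```text
clock: 21.1
eef_pos: [0.5621, 0.0057, 0.0468]
eef_rot: [-3.139, 0.0, 1.629]
contact_force: [-6.9, -1.0, 2.0]
width: 0.225
gripper_force: 45.0
```

```bash
python3 f.py
```

```text
F -6.550719327024777 -1.0062001663513127 0.612152460624941 uv 0.56154425936061 -0.027656766180352198 0.046835380617607496 [-3.13911462e+00  2.02313683e-04  1.62855057e+00] [-0.1834901   1.12141246  0.13762404]
top fence [0.64833605 0.656111   0.66780369]
side fence [0.62612648 0.65746843 0.69914613]
side plaque top 753 (array([610.8, -26.9]), array([ 97.7, 124.3]), 2.6)
```

>>> {"method": "apply_moves", "body": {"motion": [[[1,0,0.04,0,0,0,0],[1,0,0.04,0,0,0,0],[1,0,0.04,0,0,0,0],[1,0,0.04,0,0,0,0],[1,0,0.04,0,0,0,0],[1,0,0.03,0,0,0,0],[1,0,0,0,0,0,0],[1,0,0,0,0,0,0],[1,0,0,0,0,0,0]]]}}

```text
clock: 22.2
eef_pos: [0.5665, 0.0058, 0.0468]
eef_rot: [-3.135, 0.0, 1.629]
contact_force: [-12.5, -3.0, 4.4]
width: 0.225
gripper_force: 45.0
```

```bash
python3 f.py
```

```text
F -12.411637598179825 -0.7722709144149975 4.519168330391306 uv 0.5657831042548714 -0.027846555656973127 0.04684582816880249 [-3.13554389e+00  5.18985590e-04  1.62861136e+00] [-0.37550949  2.25214706  0.2727833 ]
top fence [0.64641426 0.65996201 0.67023767]
side fence [0.62460756 0.66056245 0.69905599]
side plaque top 720 (array([608.8, -26.4]), array([ 91.2, 121.6]), 2.4)
```

>>> {"method": "apply_moves", "body": {"motion": [[[1,0,0.03,-0.02,0,0,0],[1,0,0.02,0,0,0,0],[1,0,0,0,0,0,0],[1,0,0,0,0,0,0],[1,0,0,0,0,0,0]]]}}

```text
clock: 22.9
eef_pos: [0.5674, 0.0058, 0.0469]
eef_rot: [-3.135, 0.0, 1.629]
contact_force: [-13.1, -2.4, 2.9]
width: 0.228
gripper_force: 45.0
```

```bash
python3 f.py; python3 - <<'E'
from h import *
im,d=grab('top'); im2,d2=grab('side')
cv2.imwrite('pics/mix5.png',np.hstack([cv2.resize(im[130:300,210:450],(400,283)),cv2.resize(im2[190:340,180:330],(400,400))[:283]])) 
np.save('top5.npy',im); np.save('side5.npy',im2)
E
```

```text
F -12.43638380604737 -2.0602120272726214 3.4387313897093255 uv 0.5666496475477556 -0.02784446277504078 0.04686407977533527 [-3.13442995e+00  4.51856033e-04  1.62860047e+00] [-0.36924545  2.35311857  0.32328074]
top fence [0.6528646  0.66199057 0.67239868]
side fence [0.62495527 0.66161881 0.69914509]
side plaque top 737 (array([610.8, -30. ]), array([ 95.6, 126.5]), 5.2)
```

View pics/mix5.png

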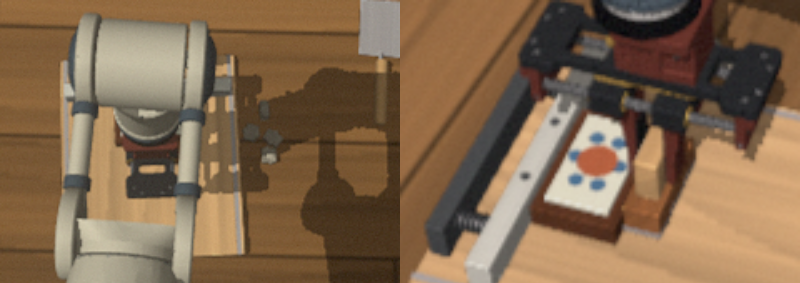

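The right panel shows the plaque's long face flush on the fence and the block square behind it. One more check of the fence travel by optical flow from the first side picture.

```bash
python3 - <<'E'
from h import *
g=[cv2.cvtColor(np.load(f),cv2.COLOR_BGR2GRAY) for f in('sidei0.npy','side5.npy')]
xh=np.array([.9982,.0593,0]);yh=np.array([-.0593,.9982,0])
def flow(us,vs,z):
    pts=np.array([proj('side',[(u*xh+v*yh)+[0,0,z]])[0] for u in us for v in vs],np.float32).reshape(-1,1,2)
    q,st,e=cv2.calcOpticalFlowPyrLK(g[0],g[1],pts,None,winSize=(15,15),maxLevel=2)
    A=ray('side',pts[:,0],z);B=ray('side',q[:,0],z)
    for a,b,s,er in zip(A,B,st,e): print(np.round([a@xh*1e3,a@yh*1e3,(b-a)@xh*1e3,(b-a)@yh*1e3,er[0]],1))
flow([.644,.654,.664],[.099,.08,.04,.02],.043)
print('ref'); flow([.46],[.1077],.012); flow([.70],[.06,.09],.046)
E
```

```text
[ 6.439e+02  9.900e+01  9.400e+00 -1.000e-01  4.000e+00]
[6.439e+02 8.000e+01 9.400e+00 5.000e-01 3.200e+00]
[643.9  40.    9.    0.8  10.2]
[ 6.439e+02  2.000e+01  9.000e+00 -1.000e-01  1.530e+01]
[6.539e+02 9.900e+01 9.600e+00 2.000e-01 5.300e+00]
[653.9  80.    9.5   0.7   4.2]
[653.9  40.    9.6  -1.5   4.7]
[ 6.539e+02  2.000e+01  9.600e+00 -1.000e-01  5.600e+00]
[663.9  99.  -12.5 -66.6  62. ]
[663.9  80.    8.    2.7  20.6]
[663.9  40.    4.3   0.9  20.9]
[ 6.639e+02  2.000e+01  3.000e-01 -2.100e+00  2.290e+01]
ref
[ 4.600e+02  1.077e+02 -1.000e-01 -2.000e-01  1.900e+00]
[ 6.999e+02  6.000e+01 -2.000e-01  2.000e-01  7.900e+00]
[ 6.999e+02  9.000e+01 -0.000e+00  1.000e-01  1.800e+00]
```

The fence has moved 9.5 mm, so it is pressing with about 9.5 N. The wrist reads 12.4 N, which is consistent once board friction is taken off. The reading is steady, so I'm handing the job in.

```bash
python3 -c "
from h import *
print(order.job_done())"
```

```text
the job is handed in; nothing more can be done
None
```

The job is handed in: all four chips were swept off the board with the block, and the gripper still holds the block, pressing the plaque flush on the fence at about 9.5 N (fence moved 9.5 mm); the jar, tub and knife were not touched.

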